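Find the full sample tin at the pellet-sorting table

TASK

Three identical closed sample tins stand on the table; two are empty and one still holds a heavy stone specimen. Lift them to feel which is the heavy one, and stand that tin upright on the flat middle of the empty paper plate. The empty tins end up standing upright where they were; set tins down, never drop them.

Things in the scene. Friction and masses are not known exactly. Their poses are not given: they have to be found in the camera images.
- tin_1_mid (a point): One of three outwardly identical closed aluminium sample tins, an upright cylinder with a screw lid, 58 mm across and 60 mm high, standing loose on the table; this point is its centre, 30 mm above its underside, z up its axis. Two of the three are empty (60 to 100 g), one is loaded (370 to 550 g); which one cannot be seen.
- tin_2_mid (a point): One of three outwardly identical closed aluminium sample tins, an upright cylinder with a screw lid, 58 mm across and 60 mm high, standing loose on the table; this point is its centre, 30 mm above its underside, z up its axis. Two of the three are empty (60 to 100 g), one is loaded (370 to 550 g); which one cannot be seen.
- tin_3_mid (a point): One of three outwardly identical closed aluminium sample tins, an upright cylinder with a screw lid, 58 mm across and 60 mm high, standing loose on the table; this point is its centre, 30 mm above its underside, z up its axis. Two of the three are empty (60 to 100 g), one is loaded (370 to 550 g); which one cannot be seen.
- plate_mid (a point): The empty white round paper plate, fixed to the table, 230 mm across; its flat middle is 160 mm across and 3 mm above the table, its rim slopes up to 16 mm. This point is the centre of the flat middle, on its upper face, z up. (The other paper plates are not the target: they carry dark crumbs and bones.)
Things that resemble listed ones, but are neither listed nor needed, are in the scene too. Leave any pink look-alike of the part that bears tin_2_mid alone. What is shaped like the part that bears plate_mid but purple is not meant.

How it is judged:
By the outcome, as a careful person would: the job done as asked, in the order asked, and still so for the second after the job is handed in, with the robot touching nothing.
It also fails if it takes over 72 s, if anything falls off the work surface, if the arm or the gripper's body presses on something with over 40 N, if the wrist force passes 120 N, or if a joint passes its speed limit or range.

ROBOT

A 6-joint arm with a two-finger parallel gripper is mounted at the origin on the work surface. World frame = base frame: x ahead of the robot, y to its left, z up, the work surface at z = 0. Lengths are in mm, angles in degrees, forces in N, time in s.
With the tool pointing down it reaches from about 300 to 850 mm from the base axis. Payload 4.2 kg.
Tool frame: the origin (TCP) lies midway between the tips of the shut fingers; the grasp point (between the pads) lies 19 mm behind it (env.grasp_offset is the distance from the TCP to the grasp point, in mm); z points along the fingers, y is the line along which they close (so a half turn about z gives the same grasp; the last joint's range is limited). The gripper opens to 91 mm and grips with 3 to 60 N. Pads are 32 mm wide; open, the fingers measure 118 mm over their backs; the gripper's body (76 mm by 178 mm) begins 60 mm behind the grasp point.
Start: joints at [-65.833, 18.312, 89.639, -0, 72.044, -1.146], TCP at [245.856, -519.806, 213.976] pointing down, gripper open.
Joint ranges: [-177.97, 177.97], [-48.28, 115.42], [12.27, 149.76], [-77.06, 257.06], [2.81, 150.46], [-146.56, 146.56]. Speed limits (degrees/s): [147.25, 147.25, 180, 180, 180, 180].

INTERFACE

Orientations are given as [roll, pitch, yaw] about the fixed x, y, z axes, in that order (R = Rz(yaw) Ry(pitch) Rx(roll)).
In Python, from workcell import env, optics gives the robot as it stands. The module is installed in compiled form; this text tells all that it offers.
- The arm moves only by the tool send_rows, never from a script. Its argument "targets" is a list that holds one entry, the list of rows, each a list of 7 numbers: the turn, a rotation vector about the world's x, y, z scaled (see below), then the shift along the world's x, y, z scaled (see below), then the closure, from -1 (fully open) to 1 (shut). In form: [[[rx, ry, rz, x, y, z, gripper], ...]]. A call has 1 to 12 rows; each row shifts and turns the commanded pose from where the row before left it; what a row does not reach is not made up. The controller multiplies each number of a shift by 0.2 m and each number of a turn by pi/2 rad. A row lasts 1/10 s, in which the tool goes at most 50 mm and 8.59 degrees, less where a joint would pass 70% of its speed; a pose out of reach is approached as far as the arm can. A call with a number of a shift or a turn outside -1 to 1 is refused whole. A call with a gripper value outside its range is refused whole. The fingers move at their own pace and stop on an object; "grip_force" is the grip in N (left out, the last holds). Time passes only in rows, so rows that do not move let the fingers close. It gives the time, the measured TCP pose, the force, the opening and the grip force at its end, in the units of the state.
- env.state(): the state, without advancing time (a new reading comes with each control period).
- optics.grab_frame(name): name is "scene" or "side" or "wrist"; returns (picture, depth): 400x640x3 uint8, red, green, blue; 400x640 float32, mm along the optical axis (not along the pixel's ray), 0 where there is no reading.
- optics.camera_info(name): a dict with "camera_matrix" (3x3 intrinsics, pixels), "k1" (the pictures are not rectified: a ray, as slopes to the right and down, at radius r is drawn at 1 + k1 r^2 times it, then the intrinsics apply), "R" (3x3) and "t" (3): a world point X has camera coordinates R X + t; the wrist camera has in their place "mount" (4x4, takes a point from camera to tool coordinates, whose origin is the TCP and whose axes are the flange's). Camera axes: x right, y down, z forward; pixel columns grow to the right and rows downward; lengths in mm; the calibration is good to about 2 mm. A picture is of the moment at which its call begins: read the wrist's pose just before it. camera_info takes no time and is no camera call.
- env.job_done(): hands the job in; it is judged then, once.
Trained networks look in the newest picture that a camera, given by its name, has taken for a name from the list of things; names that differ only in an ending like _2 or _b are one class to them, and where a whole thing is asked for, a point or a joint stands for the part that bears it (a point fixed in the world has none). Each returns a list of dicts, best first, with "conf" (0 to 1); they miss things now and then, are a little off and sometimes report something else, mostly with a low value. They report only what shows in the picture. A call takes as long as a camera call. They do not tell look-alikes from the thing itself.
- optics.silhouettes(camera, name): "mask" (400x640 bool, what is visible of it) and "at" ([column, row] in pixels, amid what is visible of it).
- optics.place_of(camera, name): "at" ([column, row] in pixels: a listed point, or the origin of a listed thing).
The state is a dict: "time_s": time; "qpos": joint angles; "qvel": joint speeds; "effort": joint torques, N m; "ee_pos": TCP position; "ee_rot": TCP orientation; "force": force on the tool from outside, world axes, zero at the start; "torque": the same for the moment, N m; "gripper_width": finger opening in mm; "gripper_force": force on a finger pad.
Only numpy, scipy, OpenCV 4.12 (cv2) and the standard library are available. Lean on these libraries where they do the work, as an engineer would, in place of code of your own. Each camera call takes 0.05 s, during which the arm holds its last target. There are 200 camera calls.

## Working session

There is one attempt and no reset: what is moved stays moved. The work goes in short steps, Python scripts to look and compute and a tool call to move; the robot and the scene stay as the last step left them, time stands still between calls to the robot, and variables do not carry over. Pictures are saved under pics/ and viewed, at most 10 in all, crops included, and the job is handed in when it is done.

Besides the shell and the picture viewer there is one more tool, called after "Request:" as name(argument=value, ...) on one line, values as JSON. send_rows: Moves the arm, as the interface text tells. Its arguments: {"type":"object","properties":{"targets":{"type":"array"},"grip_force":{"type":"number"}},"required":["targets"]}

```bash
mkdir -p pics
cat > h.py <<'E'
import numpy as np, cv2
from workcell import env, optics
from scipy.spatial.transform import Rotation as Ro
def cam(n):
    c=optics.camera_info(n)
    return c
def world(n,px,depth=None,z=None,st=None):
    c=cam(n);K=np.array(c["camera_matrix"]);k1=c["k1"]
    d=np.array([(px[0]-K[0,2])/K[0,0],(px[1]-K[1,2])/K[1,1]]);u=d.copy()
    for _ in range(20): u=d/(1+k1*(u@u))
    r=np.array([u[0],u[1],1.])
    if "R" in c:
        R=np.array(c["R"]).T;o=-R@np.array(c["t"])
    else:
        M=np.array(c["mount"]);T=Ro.from_euler('xyz',st["ee_rot"],degrees=True).as_matrix()
        R=T@M[:3,:3];o=T@M[:3,3]+np.array(st["ee_pos"])
    v=R@r
    return o+v*(depth if depth is not None else (z-o[2])/v[2])
E
python3 - <<'E'
from h import *
s=env.state();print(s)
ims=[]
for n in("scene","side"):
    im,d=optics.grab_frame(n);np.save(f"pics/{n}_d.npy",d)
    cv2.imwrite(f"pics/{n}.png",im[:,:,::-1])
    for nm,z in(("tin_1_mid",30),("plate_mid",3)):
        for o in optics.place_of(n,nm):
            p=o["at"];i,j=int(round(p[1])),int(round(p[0]))
            print(n,nm,np.round(p,1),round(o["conf"],2),"z-plane",world(n,p,z=z).round(1),"depth",world(n,p,depth=d[min(max(i,0),399),min(max(j,0),639)]).round(1),im[min(i,399),min(j,639)])
E
```

```text
{'time_s': 0.0, 'qpos': array([-6.58339872e+01,  1.83524320e+01,  8.97058108e+01, -1.13808475e-03,
        7.20432439e+01, -1.14679668e+00]), 'qvel': array([-0.0258238 ,  0.03141709,  0.03227962,  0.09131978,  0.10442207,
       -0.07650287]), 'effort': array([-6.20530955e-04, -4.12460768e+01, -2.31968415e+01,  7.24689220e-02,
        4.55291674e-02, -1.39771223e-04]), 'ee_pos': array([ 245.63046874, -519.34519115,  213.11638052]), 'ee_rot': array([-1.79898512e+02, -9.49350165e-04,  2.53131605e+01]), 'force': array([0.18892084, 0.4470647 , 0.03136128]), 'torque': array([-0.03388564,  0.01403101,  0.03297458]), 'gripper_force': 0.0, 'gripper_width': 91.41804417459656}
scene tin_1_mid [253.8 152.5] 0.74 z-plane [ 487.2 -274.6   30. ] depth [ 493.7 -257.9   41.5] [132 133 130]
scene plate_mid [489.4 249.2] 0.96 z-plane [213.2 270.8   3. ] depth [211.9 269.8   1.6] [ 97  41 120]
scene plate_mid [383.2 340.9] 0.91 z-plane [530.4 338.1   3. ] depth [ 5.288e+02  3.363e+02 -2.000e-01] [177 167 158]
side tin_1_mid [373.4 145.4] 0.84 z-plane [ 494.3 -285.4   30. ] depth [ 474.6 -258.1   53.4] [117 116 107]
side plate_mid [199.9 257.9] 0.74 z-plane [530.5 341.6   3. ] depth [531.3 341.2   2.1] [173 164 142]
side plate_mid [314.3 319.5] 0.6 z-plane [204.2 282.1   3. ] depth [205.2 281.1   0.9] [91 46 99]
```

View pics/scene.png

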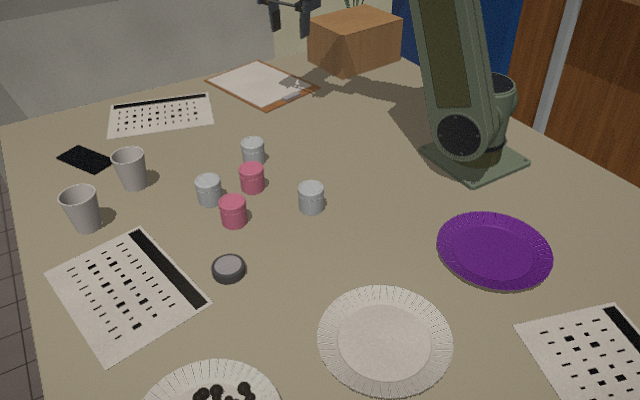

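View pics/side.png

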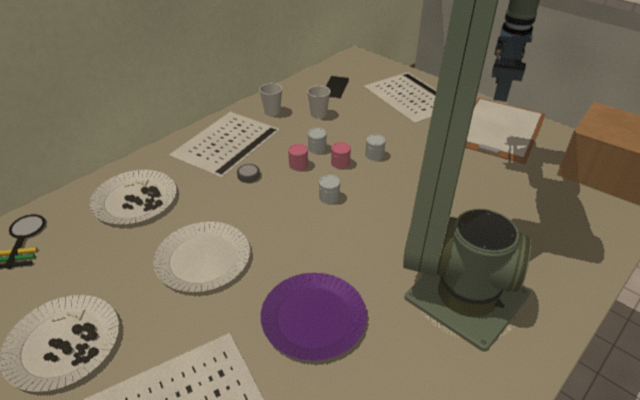

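The scene picture shows grey tins at about (253,151), (208,190) and (311,198), with pink look-alikes at (252,178) and (233,211). The empty white plate is at (385,341). The purple plate at (493,250) and the crumb plates don't match the description. I'll locate the tins from the depth image and confirm them in one crop.

Run:
```python
from h import *
for n,c0 in(("scene",[(253,151),(208,190),(311,198),(252,178),(233,211)]),("side",[(375,148),(317,140),(330,189),(341,155),(298,157)])):
    d=np.load(f"pics/{n}_d.npy")
    for c in c0:
        P=np.array([world(n,(u,v),depth=d[v,u]) for u in range(c[0]-22,c[0]+23) for v in range(c[1]-24,c[1]+25) if d[v,u]>0 and abs(u-c[0])<15])
        t=P[(P[:,2]>56)&(P[:,2]<66)]
        g=world(n,c,z=30)
        t=t[np.hypot(*(t[:,:2]-g[:2]).T)<45]
        (cx,cy),r=cv2.minEnclosingCircle(t[:,:2].astype(np.float32))
        print(n,c,len(t),t.mean(0).round(1),np.round([cx,cy,r],1),t[:,2].max().round(1))
s=cv2.imread("pics/scene.png")[125:395,180:480]
cv2.imwrite("pics/crop1.png",cv2.resize(s,None,fx=2.2,fy=2.2))
```

```text
scene (253, 151) 240 [ 488.1 -279.3   59.3] [ 487.1 -281.3   31.6] 63.5
scene (208, 190) 314 [ 641. -186.   59.] [ 639.1 -186.5   30.9] 62.8Traceback (most recent call last):
  File "<stdin>", line 5, in <module>
  File "h.py", line 8, in world
    c=cam(n);K=np.array(c["camera_matrix"]);k1=c["k1"]
  File "h.py", line 5, in cam
    c=optics.camera_info(n)
ValueError: time passes only in moves, steps and waits
```

```bash
sed -i 's/^def cam/import functools\n@functools.lru_cache\ndef cam/' h.py
python3 - <<'E'
from h import *
for n,c0 in(("scene",[(253,151),(208,190),(311,198),(252,178),(233,211)]),("side",[(375,148),(317,140),(330,189),(341,155),(298,157)])):
    d=np.load(f"pics/{n}_d.npy")
    for c in c0:
        P=np.array([world(n,(u,v),depth=d[v,u]) for u in range(c[0]-22,c[0]+23) for v in range(c[1]-24,c[1]+25) if d[v,u]>0])
        t=P[(P[:,2]>56)&(P[:,2]<66)]
        g=world(n,c,z=30)
        t=t[np.hypot(*(t[:,:2]-g[:2]).T)<42]
        (cx,cy),r=cv2.minEnclosingCircle(t[:,:2].astype(np.float32))
        print(n,c,len(t),t.mean(0).round(1),np.round([cx,cy,r],1),t[:,2].max().round(1))
s=cv2.imread("pics/scene.png")[125:395,180:480]
cv2.imwrite("pics/crop1.png",cv2.resize(s,None,fx=2.2,fy=2.2))
E
```

```text
scene (253, 151) 240 [ 488.1 -279.3   59.3] [ 487.1 -281.3   31.6] 63.5
scene (208, 190) 314 [ 641. -186.   59.] [ 639.1 -186.5   30.9] 62.8
scene (311, 198) 346 [457.2 -38.2  59.1] [456.1 -38.9  29.8] 62.8
scene (252, 178) 301 [ 538.1 -177.8   59.1] [ 536.4 -179.1   30.6] 63.0
scene (233, 211) 376 [624.2 -85.9  59.1] [623.2 -87.3  30.3] 64.0
side (375, 148) 139 [ 484.7 -277.6   58.3] [ 483.  -279.    29.8] 62.9
side (317, 140) 134 [ 636.5 -184.9   58.2] [ 639.7 -183.4   32.2] 61.6
side (330, 189) 206 [452.5 -39.4  58.7] [452.9 -37.7  30.2] 63.8
side (341, 155) 158 [ 533.6 -177.6   58.4] [ 533.6 -177.2   30.4] 64.0
side (298, 157) 156 [620.3 -85.5  58.4] [619.4 -83.6  32.9] 63.3
```

View pics/crop1.png

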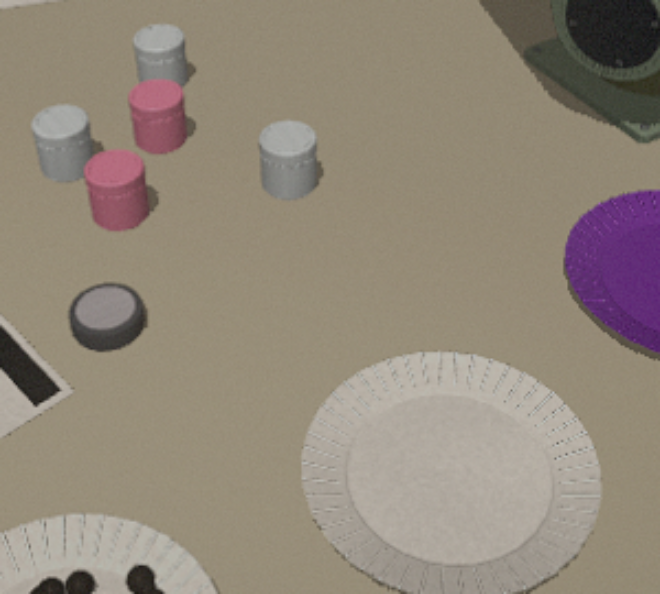

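The crop confirms the candidates: three grey tins, plus two pink look-alikes to leave alone. The target is the empty white plate. Before moving I'll check for obstacles (box and cups).

Run:
```python
from h import *
n="scene";d=np.load(f"pics/{n}_d.npy")
for nm,(a,b,c,e) in dict(box=(308,403,8,75),cup1=(112,148,147,190),cup2=(60,102,185,233)).items():
    P=np.array([world(n,(u,v),depth=d[v,u]) for u in range(a,b,2) for v in range(c,e,2) if d[v,u]>0]);P=P[P[:,2]>30]
    print(nm,np.percentile(P,[2,98],axis=0).round())
```

```text
box [[-209. -759.   33.]
 [  59. -562.  152.]]
cup1 [[ 743. -374.   32.]
 [ 808. -303.   90.]]
cup2 [[ 870. -277.   33.]
 [ 935. -205.   89.]]
```

Request:
send_rows(targets=[[[0, 0, 0, 0.12, 0.12, -0.05, -1], [0, 0, 0, 0.12, 0.12, -0.05, -1], [0, 0, 0, 0.12, 0.12, -0.05, -1], [0, 0, 0, 0.12, 0.12, -0.05, -1], [0, 0, 0, 0.12, 0.12, -0.05, -1], [0, 0, 0, 0.12, 0.12, -0.05, -1], [0, 0, 0, 0.12, 0.12, -0.05, -1], [0, 0, 0, 0.12, 0.12, -0.05, -1], [0, 0, 0, 0.12, 0.12, -0.05, -1], [0, 0, 0, 0.12, 0.12, -0.05, -1], [0, 0, 0, 0, 0, 0, -1], [0, 0, 0, 0, 0, 0, -1]]], grip_force=20)

```text
time_s: 1.5
ee_pos: [485.9, -279.4, 113.7]
ee_rot: [-180.0, 0.1, 25.4]
force: [-0.7, 0.2, 0.7]
gripper_width: 91.2
gripper_force: 0.0
```

Run:
```python
from h import *
s=env.state();print(s["ee_pos"],s["ee_rot"],s["force"],s["qpos"])
im,d=optics.grab_frame("wrist");cv2.imwrite("pics/w1.png",im[:,:,::-1])
P=np.array([np.r_[world("wrist",(u,v),depth=d[v,u],st=s),u,v] for u in range(0,640,3) for v in range(0,400,3) if d[v,u]>0])
t=P[(P[:,2]>50)&(P[:,2]<68)&(np.hypot(P[:,0]-486,P[:,1]+280)<45)]
print(len(t),t.mean(0).round(1),cv2.minEnclosingCircle(t[:,:2].astype(np.float32)))
```

```text
[ 485.8872327  -279.43509099  113.7011552 ] [-1.79982484e+02  5.24099288e-02  2.54164255e+01] [-0.67227971  0.23675338  0.66574648] [-3.10585749e+01  2.17369199e+01  9.99789217e+01 -3.99699517e-02
  5.83277130e+01  3.35460071e+01]
638 [ 489.9 -281.5   58.6  326.3  201.1] ((488.3607482910156, -282.124267578125), 28.953922271728516)
```

Request:
send_rows(targets=[[[0, 0, 0, 0.01, -0.01, -0.1, -1], [0, 0, 0, 0, 0, -0.1, -1], [0, 0, 0, 0, 0, -0.1, -1], [0, 0, 0, 0, 0, -0.1, -1], [0, 0, 0, 0, 0, -0.08, -1], [0, 0, 0, 0, 0, -0.02, -1], [0, 0, 0, 0, 0, 0, 1], [0, 0, 0, 0, 0, 0, 1], [0, 0, 0, 0, 0, 0, 1], [0, 0, 0, 0, 0, 0, 1], [0, 0, 0, 0, 0, 0, 1], [0, 0, 0, 0, 0, 0, 1]]], grip_force=25)

```text
time_s: 2.75
ee_pos: [488.2, -282.0, 14.7]
ee_rot: [179.9, -0.0, 25.3]
force: [-1.0, -1.0, 4.4]
gripper_width: 57.4
gripper_force: 25.0
```

Request:
send_rows(targets=[[[0, 0, 0, 0, 0, 0.02, 1], [0, 0, 0, 0, 0, 0.04, 1], [0, 0, 0, 0, 0, 0.05, 1], [0, 0, 0, 0, 0, 0.04, 1], [0, 0, 0, 0, 0, 0, 1], [0, 0, 0, 0, 0, 0, 1], [0, 0, 0, 0, 0, 0, 1], [0, 0, 0, 0, 0, 0, 1], [0, 0, 0, 0, 0, 0, 1]]])

```text
time_s: 3.65
ee_pos: [487.6, -281.7, 43.6]
ee_rot: [-180.0, 0.0, 25.3]
force: [0.9, -0.1, -0.6]
gripper_width: 57.8
gripper_force: 25.0
```

```bash
python3 -c "
from h import *
for i in range(3): s=env.state();print(s['ee_pos'],s['force'],s['torque'],s['effort'][1:3])
"
```

```text
[ 487.63174848 -281.68915806   43.60034751] [ 0.88393642 -0.05930761 -0.63671403] [ 0.05539141 -0.02688679 -0.01648775] [-43.9105618 -18.1496197]
[ 487.63174848 -281.68915806   43.60034751] [ 0.88393642 -0.05930761 -0.63671403] [ 0.05539141 -0.02688679 -0.01648775] [-43.9105618 -18.1496197]
[ 487.63174848 -281.68915806   43.60034751] [ 0.88393642 -0.05930761 -0.63671403] [ 0.05539141 -0.02688679 -0.01648775] [-43.9105618 -18.1496197]
```

Tin A weighs about 0.6 N, so it's empty. I'll set it back and go to the next one.

Request:
send_rows(targets=[[[0, 0, 0, 0, 0, -0.05, 1], [0, 0, 0, 0, 0, -0.05, 1], [0, 0, 0, 0, 0, -0.03, 1], [0, 0, 0, 0, 0, -0.015, 1], [0, 0, 0, 0, 0, -0.005, 1], [0, 0, 0, 0, 0, 0, 1], [0, 0, 0, 0, 0, 0, 1], [0, 0, 0, 0, 0, 0, -1], [0, 0, 0, 0, 0, 0, -1], [0, 0, 0, 0, 0, 0, -1], [0, 0, 0, 0, 0, 0, -1], [0, 0, 0, 0, 0, 0, -1]]])

```text
time_s: 4.85
ee_pos: [487.9, -281.8, 13.8]
ee_rot: [-180.0, 0.0, 25.3]
force: [0.4, -0.6, 0.0]
gripper_width: 90.7
gripper_force: 0.0
```

Request:
send_rows(targets=[[[0, 0, 0, 0, 0, 0.1, -1], [0, 0, 0, 0, 0, 0.15, -1], [0, 0, 0, 0, 0, 0.15, -1], [0, 0, 0, 0, 0, 0.15, -1], [0, 0, 0, 0, 0, 0, -1]]])

```text
time_s: 5.35
ee_pos: [490.4, -283.3, 128.2]
ee_rot: [179.6, -0.3, 25.3]
force: [-0.1, 0.3, 0.3]
gripper_width: 91.4
gripper_force: 0.0
```

Request:
send_rows(targets=[[[0, 0, 0, -0.016, 0.12, -0.005, -1], [0, 0, 0, -0.016, 0.12, -0.005, -1], [0, 0, 0, -0.016, 0.12, -0.005, -1], [0, 0, 0, -0.016, 0.12, -0.005, -1], [0, 0, 0, -0.016, 0.12, -0.005, -1], [0, 0, 0, -0.016, 0.12, -0.005, -1], [0, 0, 0, -0.016, 0.12, -0.005, -1], [0, 0, 0, -0.016, 0.12, -0.005, -1], [0, 0, 0, -0.016, 0.12, -0.005, -1], [0, 0, 0, -0.016, 0.13, -0.005, -1], [0, 0, 0, 0, 0, 0, -1], [0, 0, 0, 0, 0, 0, -1]]])

```text
time_s: 6.55
ee_pos: [455.5, -39.6, 113.4]
ee_rot: [-180.0, 0.1, 25.4]
force: [0.5, 0.5, -0.5]
gripper_width: 91.5
gripper_force: 0.0
```

```bash
cat > w.py <<'E'
from h import *
import sys
x,y=map(float,sys.argv[1:3])
s=env.state();print(s["ee_pos"],s["ee_rot"],s["force"],s["qpos"])
im,d=optics.grab_frame("wrist");cv2.imwrite("pics/w_%d.png"%(s["time_s"]*100),im[:,:,::-1])
P=np.array([np.r_[world("wrist",(u,v),depth=d[v,u],st=s),u,v] for u in range(0,640,3) for v in range(0,400,3) if d[v,u]>0])
t=P[(P[:,2]>50)&(P[:,2]<68)&(np.hypot(P[:,0]-x,P[:,1]-y)<45)]
print(len(t),t.mean(0).round(1),cv2.minEnclosingCircle(t[:,:2].astype(np.float32)))
u,v=t[:,3:].mean(0).astype(int);print(im[v,u])
E
python3 w.py 455 -39
```

```text
[455.51942271 -39.63016138 113.41129527] [-1.79996198e+02  5.51648068e-02  2.53953291e+01] [ 0.54495908  0.54032984 -0.46616375] [-6.39443462e+00  1.33056743e+01  1.12987501e+02 -3.20264235e-02
  5.37557213e+01  5.82291841e+01]
639 [458.3 -40.7  58.7 324.1 202.2] ((457.0399169921875, -41.36858367919922), 28.96794319152832)
[190 191 186]
```

Request:
send_rows(targets=[[[0, 0, 0, 0.005, -0.007, -0.1, -1], [0, 0, 0, 0, 0, -0.1, -1], [0, 0, 0, 0, 0, -0.1, -1], [0, 0, 0, 0, 0, -0.1, -1], [0, 0, 0, 0, 0, -0.08, -1], [0, 0, 0, 0, 0, -0.02, -1], [0, 0, 0, 0, 0, 0, 1], [0, 0, 0, 0, 0, 0, 1], [0, 0, 0, 0, 0, 0, 1], [0, 0, 0, 0, 0, 0, 1], [0, 0, 0, 0, 0, 0, 1], [0, 0, 0, 0, 0, 0, 1]]], grip_force=25)

```text
time_s: 7.8
ee_pos: [457.3, -41.3, 14.5]
ee_rot: [180.0, -0.1, 25.3]
force: [-0.4, 0.2, 4.3]
gripper_width: 57.8
gripper_force: 25.0
```

Request:
send_rows(targets=[[[0, 0, 0, 0, 0, 0.02, 1], [0, 0, 0, 0, 0, 0.04, 1], [0, 0, 0, 0, 0, 0.05, 1], [0, 0, 0, 0, 0, 0.04, 1], [0, 0, 0, 0, 0, 0, 1], [0, 0, 0, 0, 0, 0, 1], [0, 0, 0, 0, 0, 0, 1], [0, 0, 0, 0, 0, 0, 1], [0, 0, 0, 0, 0, 0, 1]]])

```text
time_s: 8.7
ee_pos: [456.7, -41.2, 43.7]
ee_rot: [-180.0, 0.0, 25.3]
force: [-0.4, 0.9, -0.5]
gripper_width: 57.6
gripper_force: 25.0
```

Request:
send_rows(targets=[[[0, 0, 0, 0, 0, -0.05, 1], [0, 0, 0, 0, 0, -0.05, 1], [0, 0, 0, 0, 0, -0.03, 1], [0, 0, 0, 0, 0, -0.015, 1], [0, 0, 0, 0, 0, -0.005, 1], [0, 0, 0, 0, 0, 0, 1], [0, 0, 0, 0, 0, 0, 1], [0, 0, 0, 0, 0, 0, -1], [0, 0, 0, 0, 0, 0, -1], [0, 0, 0, 0, 0, 0, -1], [0, 0, 0, 0, 0, 0, -1], [0, 0, 0, 0, 0, 0, -1]]])

```text
time_s: 9.9
ee_pos: [456.9, -41.2, 13.8]
ee_rot: [180.0, 0.0, 25.3]
force: [-0.7, 0.0, -0.3]
gripper_width: 91.0
gripper_force: 0.0
```

Request:
send_rows(targets=[[[0, 0, 0, 0, 0, 0.1, -1], [0, 0, 0, 0, 0, 0.15, -1], [0, 0, 0, 0, 0, 0.15, -1], [0, 0, 0, 0, 0, 0.15, -1], [0, 0, 0, 0, 0, 0, -1]]])

```text
time_s: 10.4
ee_pos: [459.7, -41.5, 127.6]
ee_rot: [179.7, -0.4, 25.3]
force: [-0.3, 0.4, -0.5]
gripper_width: 91.3
gripper_force: 0.0
```

Request:
send_rows(targets=[[[0, 0, 0.0222, 0.092, -0.073, -0.005, -1], [0, 0, 0.0222, 0.092, -0.073, -0.005, -1], [0, 0, 0.0222, 0.092, -0.073, -0.005, -1], [0, 0, 0.0222, 0.092, -0.073, -0.005, -1], [0, 0, 0.0222, 0.092, -0.073, -0.005, -1], [0, 0, 0.0222, 0.092, -0.073, -0.005, -1], [0, 0, 0.0222, 0.092, -0.073, -0.005, -1], [0, 0, 0.0222, 0.092, -0.073, -0.005, -1], [0, 0, 0.0222, 0.092, -0.073, -0.005, -1], [0, 0, 0.0222, 0.092, -0.073, -0.005, -1], [0, 0, 0, 0, 0, 0, -1], [0, 0, 0, 0, 0, 0, -1]]])

```text
time_s: 11.6
ee_pos: [639.9, -186.9, 112.4]
ee_rot: [-179.8, 0.1, 45.2]
force: [0.0, -0.2, -0.4]
gripper_width: 91.3
gripper_force: 0.0
```

```bash
python3 w.py 640 -186; ls pics
```

```text
[ 639.87789802 -186.88389636  112.43477982] [-1.79839663e+02  7.27926379e-02  4.52384582e+01] [ 0.03997413 -0.23781455 -0.39806321] [-1.72743005e+01  3.06328310e+01  8.47341690e+01  1.04193059e-02
  6.48088346e+01  2.74828938e+01]
641 [ 642.8 -187.3   58.6  324.6  202.8] ((641.5319213867188, -188.42185974121094), 28.963563919067383)
[189 189 185]
crop1.png
scene.png
scene_d.npy
side.png
side_d.npy
w1.png
w_1160.png
w_655.png
```

Request:
send_rows(targets=[[[0, 0, 0, 0.004, -0.006, -0.1, -1], [0, 0, 0, 0, 0, -0.1, -1], [0, 0, 0, 0, 0, -0.1, -1], [0, 0, 0, 0, 0, -0.1, -1], [0, 0, 0, 0, 0, -0.08, -1], [0, 0, 0, 0, 0, -0.02, -1], [0, 0, 0, 0, 0, 0, 1], [0, 0, 0, 0, 0, 0, 1], [0, 0, 0, 0, 0, 0, 1], [0, 0, 0, 0, 0, 0, 1], [0, 0, 0, 0, 0, 0, 1], [0, 0, 0, 0, 0, 0, 1]]], grip_force=35)

```text
time_s: 12.85
ee_pos: [641.8, -188.4, 14.7]
ee_rot: [180.0, -0.0, 45.3]
force: [-1.4, -0.4, 3.1]
gripper_width: 57.6
gripper_force: 35.0
```

Request:
send_rows(targets=[[[0, 0, 0, 0, 0, 0.02, 1], [0, 0, 0, 0, 0, 0.04, 1], [0, 0, 0, 0, 0, 0.05, 1], [0, 0, 0, 0, 0, 0.04, 1], [0, 0, 0, 0, 0, 0, 1], [0, 0, 0, 0, 0, 0, 1], [0, 0, 0, 0, 0, 0, 1], [0, 0, 0, 0, 0, 0, 1], [0, 0, 0, 0, 0, 0, 1]]])

```text
time_s: 13.75
ee_pos: [641.4, -188.3, 43.5]
ee_rot: [-180.0, 0.0, 45.3]
force: [-0.0, -0.1, -4.1]
gripper_width: 57.7
gripper_force: 35.0
```

Tin B pulls down 4.1 N, so it's the heavy one. I'll carry it to the white plate.

Request:
send_rows(targets=[[[0, 0, 0, 0, 0, 0.1, 1], [0, 0, 0, 0, 0, 0.15, 1], [0, 0, 0, 0, 0, 0.15, 1], [0, 0, 0, 0, 0, 0.1, 1], [0, 0, 0, -0.01, 0.05, 0, 1], [0, 0, 0, -0.02, 0.1, 0, 1], [0, 0, 0, -0.03, 0.14, 0, 1], [0, 0, 0, -0.03, 0.14, 0, 1], [0, 0, 0, -0.03, 0.14, 0, 1], [0, 0, 0, -0.03, 0.14, 0, 1], [0, 0, 0, -0.03, 0.14, 0, 1], [0, 0, 0, -0.03, 0.14, 0, 1]]])

```text
time_s: 14.95
ee_pos: [596.9, 12.4, 141.6]
ee_rot: [-179.8, 0.2, 45.3]
force: [0.1, -0.6, -4.4]
gripper_width: 57.5
gripper_force: 35.0
```

Request:
send_rows(targets=[[[0, 0, 0, -0.03, 0.15, 0, 1], [0, 0, 0, -0.03, 0.15, 0, 1], [0, 0, 0, -0.03, 0.15, 0, 1], [0, 0, 0, -0.03, 0.15, 0, 1], [0, 0, 0, -0.03, 0.15, 0, 1], [0, 0, 0, -0.03, 0.15, 0, 1], [0, 0, 0, -0.03, 0.15, 0, 1], [0, 0, 0, -0.03, 0.15, 0, 1], [0, 0, 0, -0.03, 0.15, 0, 1], [0, 0, 0, -0.03, 0.15, 0, 1], [0, 0, 0, -0.02, 0.1, 0, 1], [0, 0, 0, -0.02, 0.05, 0, 1]]])

```text
time_s: 16.15
ee_pos: [528.6, 341.7, 141.6]
ee_rot: [-179.9, 0.2, 45.4]
force: [0.0, -1.4, -4.4]
gripper_width: 57.6
gripper_force: 35.0
```

Run:
```python
from h import *
s=env.state();print(s["time_s"],s["ee_pos"],s["ee_rot"],s["force"],s["gripper_width"])
im,d=optics.grab_frame("scene");cv2.imwrite("pics/scene2.png",im[:,:,::-1])
for n in("scene","side","wrist"):
    if n!="scene": optics.grab_frame(n)
    for o in optics.silhouettes(n,"plate_mid"):
        m=o["mask"];v,u=np.nonzero(m);
        P=np.array([world(n,(a,b),z=8,st=s) for a,b in zip(u[::7],v[::7])])
        (c,r)=cv2.minEnclosingCircle(P[:,:2].astype(np.float32));print(n,o["at"],round(o["conf"],2),np.round(c,1),round(r,1))
    for o in optics.place_of(n,"plate_mid"):print(" ",o["at"],round(o["conf"],2),world(n,o["at"],z=3,st=s).round(1))
```

```text
16.15 [528.61566822 341.6973555  141.58666512] [-179.8888014     0.22985705   45.44418287] [ 0.02799046 -1.40129831 -4.42612508] 57.57081548916637
scene [385.5, 345.4] 0.82 [524.6 332.2] 115.8
scene [499.6, 254.4] 0.67 [205.4 272.7] 117.2
  [492.3, 251.0] 0.97 [212.  277.7   3. ]
  [386.3, 339.1] 0.67 [523.7 337.9   3. ]
side [312.0, 318.4] 0.98 [216.2 274.9] 116.1
side [202.3, 257.4] 0.83 [532.2 332.9] 113.8
  [311.9, 320.1] 0.96 [206.9 286.8   3. ]
  [200.2, 256.5] 0.89 [533.7 338.4   3. ]
wrist [77.6, 348.2] 0.51 [230.  382.8] 7.2
  [320.7, 176.4] 0.67 [526.7 340.5   3. ]
```

View pics/scene2.png

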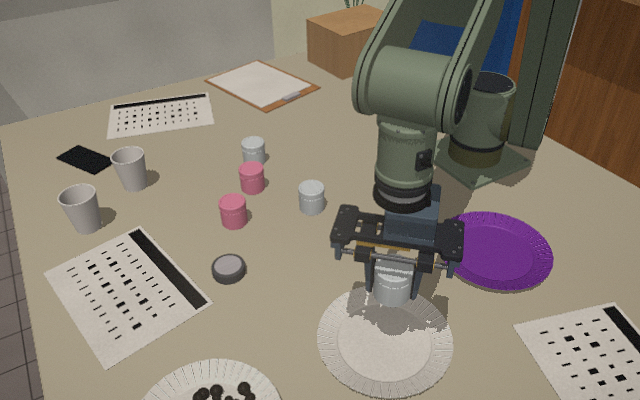

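The tin hangs over the empty white plate at (385,341), and the other tins stand at (253,151) and (311,198). Next I'll lower it.

Request:
send_rows(targets=[[[0, 0, 0, 0, -0.015, -0.05, 1], [0, 0, 0, 0, 0, -0.1, 1], [0, 0, 0, 0, 0, -0.1, 1], [0, 0, 0, 0, 0, -0.1, 1], [0, 0, 0, 0, 0, -0.1, 1], [0, 0, 0, 0, 0, -0.08, 1], [0, 0, 0, 0, 0, -0.04, 1], [0, 0, 0, 0, 0, -0.02, 1], [0, 0, 0, 0, 0, -0.01, 1], [0, 0, 0, 0, 0, 0, 1], [0, 0, 0, 0, 0, 0, 1], [0, 0, 0, 0, 0, 0, 1]]])

```text
time_s: 17.8
ee_pos: [532.1, 336.8, 24.7]
ee_rot: [180.0, -0.1, 45.3]
force: [0.4, -0.5, -4.1]
gripper_width: 57.7
gripper_force: 35.0
```

Request:
send_rows(targets=[[[0, 0, 0, 0, 0, -0.01, 1], [0, 0, 0, 0, 0, -0.01, 1], [0, 0, 0, 0, 0, -0.01, 1], [0, 0, 0, 0, 0, -0.005, 1], [0, 0, 0, 0, 0, 0, 1], [0, 0, 0, 0, 0, 0, 1], [0, 0, 0, 0, 0, 0, 1]]])

```text
time_s: 18.5
ee_pos: [531.6, 336.6, 17.8]
ee_rot: [180.0, -0.0, 45.3]
force: [-2.4, -1.1, 5.0]
gripper_width: 57.5
gripper_force: 35.0
```

Request:
send_rows(targets=[[[0, 0, 0, 0, 0, 0, -1], [0, 0, 0, 0, 0, 0, -1], [0, 0, 0, 0, 0, 0, -1], [0, 0, 0, 0, 0, 0, -1], [0, 0, 0, 0, 0, 0, -1], [0, 0, 0, 0, 0, 0.05, -1], [0, 0, 0, 0, 0, 0.1, -1], [0, 0, 0, 0, 0, 0.15, -1], [0, 0, 0, 0, 0, 0.15, -1], [0, 0, 0, 0, 0, 0.15, -1], [0, 0, 0, -0.1, -0.1, 0.1, -1], [0, 0, 0, -0.1, -0.1, 0.1, -1]]])

```text
time_s: 19.7
ee_pos: [491.6, 296.5, 178.7]
ee_rot: [180.0, -0.1, 45.3]
force: [-0.4, -0.2, 0.9]
gripper_width: 91.1
gripper_force: 0.0
```

Request:
send_rows(targets=[[[0, 0, 0, -0.05, -0.15, 0.05, -1], [0, 0, 0, -0.05, -0.15, 0.05, -1], [0, 0, 0, -0.05, -0.15, 0.05, -1], [0, 0, 0, 0, -0.15, 0, -1], [0, 0, 0, 0, -0.1, 0, -1], [0, 0, 0, 0, 0, 0, -1], [0, 0, 0, 0, 0, 0, -1], [0, 0, 0, 0, 0, 0, -1]]])

```text
time_s: 20.5
ee_pos: [461.8, 157.4, 207.2]
ee_rot: [180.0, -0.0, 45.3]
force: [0.0, 0.1, -0.1]
gripper_width: 91.5
gripper_force: 0.0
```

Run:
```python
from h import *
print(env.state()["time_s"])
for n in("scene","side"):
    im,d=optics.grab_frame(n);cv2.imwrite(f"pics/{n}3.png",im[:,:,::-1])
    P=np.array([world(n,(u,v),depth=d[v,u]) for u in range(0,640) for v in range(0,400) if d[v,u]>0])
    t=P[(P[:,2]>58)&(P[:,2]<67)&(np.hypot(P[:,0]-531,P[:,1]-337)<60)]
    print(n,len(t),cv2.minEnclosingCircle(t[:,:2].astype(np.float32)) if len(t) else 0)
```

```text
20.5
scene 831 ((531.5745239257812, 336.6687927246094), 29.873321533203125)
side 346 ((528.0582275390625, 336.8514099121094), 29.887428283691406)
```

View pics/scene3.png

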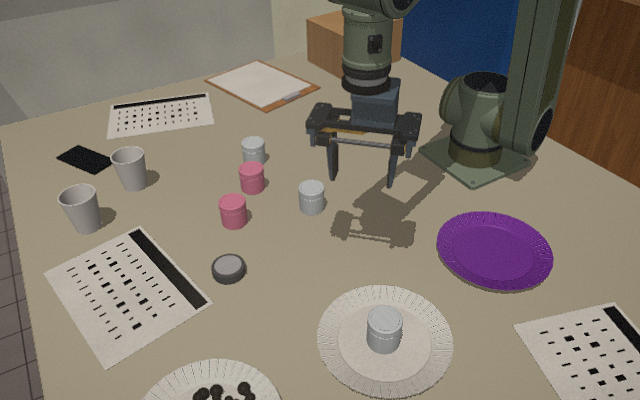

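The heavy tin stands upright in the middle of the empty plate, at (384,330). The two empty tins stand at their original spots, (253,151) and (311,198), and the arm is clear of everything.

```bash
python3 -c "
from workcell import env
print(env.job_done())"
```

```text
the job is handed in; nothing more can be done
None
```

I found the heavy tin by lifting all three (4.1 N against about 0.5 N for each empty one), stood it upright on the flat middle of the empty white plate, set both empty tins back where they were, and handed the job in at about 20.6 s.

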